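# Seat and clamp the dapping block

## Robot

A 6-joint arm with a two-finger parallel gripper is mounted at the origin on the work surface. World frame = base frame: x ahead of the robot, y to its left, z up, the work surface at z = 0. Lengths are in m, angles in rad, forces in N, time in s.
With the tool pointing down it reaches from about 0.25 to 0.725 m from the base axis. Payload 4 kg.
Tool frame: the origin (TCP) lies on the centre line of the jaws, within the pads' length; the fingertips stand 19 mm ahead of it and the grasp point (between the pads) is the TCP; z points along the fingers, y is the direction in which the jaws open and shut (so a half turn about z gives the same grasp; the last joint's range is limited). The gripper opens to 85 mm and grips with 20 to 120 N. Pads are 22 mm wide; open, the fingers measure 114 mm over their backs; the gripper's body (76 mm by 85 mm) begins 54 mm behind the grasp point. The pads swing forward as they close: fully open they stand 13 mm farther back than shut.
Start: joints at [-1.196, 0.241, 0.005, 1.335, 0, 1.571], TCP at [0.183, -0.465, 0.25] pointing down, gripper open.
Joint ranges: [-2.72, 2.72], [-1.05, 1.87], [-1.09, 1.28], [-1.99, 2.15], [-1.42, 1.44], [-3.14, 3.14]. Speed limits (rad/s): [2.79, 2.79, 3.14, 3.14, 3.14, 3.14].

## Interface

Orientations are given as a unit quaternion [x, y, z, w].
In Python, from workcell import bot gives the robot as it stands. The module is installed in compiled form; this text tells all that it offers.
- The arm moves only by the shell command python3 -m handwheel 'ROWS' [OPENING]. ROWS is JSON, a list of rows, each an object of numbers: "dx", "dy", "dz": the shift along the tool's x, y, z as a fraction of full scale; "ax", "ay", "az": the turn, a rotation vector about the tool's x, y, z as a fraction of full scale. In form: [{"dx": .., "dy": .., "dz": .., "ax": .., "ay": .., "az": ..}, ...]. A call has 1 to 12 rows; each row shifts and turns the commanded pose from where the row before left it, along the tool's axes as they then stand; what a row does not reach is not made up. Full scale, the value 1, is 2.5 cm for a shift and 0.15 rad for a turn. A row lasts 1/10 s, in which the tool goes at most 50 mm and 8.59 degrees, less where a joint would pass 70% of its speed; a pose out of reach is approached as far as the arm can. A call with a number of a shift or a turn outside -1 to 1 is refused whole. A call with a gripper value outside its range is refused whole. OPENING is the gripper's target within -1 to 1 (fully open at 1, half-way at 0, shut at -1), set as the call begins (- or left out, the last holds). The fingers move at their own pace and stop on an object; the grip force is fixed at half the most. Time passes only in rows, so rows that do not move let the fingers close. It gives the time, the measured TCP pose, the force and the opening at its end, in the units of the state.
- bot.get_obs(): the state, without advancing time (a new reading comes with each control period).
- bot.camera(name): name is "scene" or "top" or "wrist"; returns a dict with "img" (384x512x3 uint8, red, green, blue), "intrinsics" (3x3 intrinsics, pixels), "eye" and "rotation" of the camera in the world. Camera axes: x right, y down, z forward; pixel columns grow to the right and rows downward; lengths in m; the calibration is good to about 2 mm. A picture is of the moment at which its call begins. There is no depth.
- bot.job_done(): hands the job in, once; it reports no verdict.
Trained networks look in a picture, given as the dict that the camera call returned (one of the last four; its "shot" number tells which), for a name from the list of things; names that differ only in an ending like _2 or _b are one class to them, and where a whole thing is asked for, a point or a joint stands for the part that bears it (a point fixed in the world has none). Each returns a list of dicts, best first, with "confidence" (0 to 1); they miss things now and then, are a little off and sometimes report something else, mostly with a low value. They report only what shows in the picture. A call takes as long as a camera call. They do not tell look-alikes from the thing itself.
- bot.trace(thing, picture): "region" (384x512 bool, what is visible of it) and "rect" ([centre column, centre row, width, height] in pixels, round what is visible of it).
The state is a dict: "clock": time; "joint_pos": joint angles; "joint_vel": joint speeds; "tau": joint torques, N m; "eef_pos": TCP position; "tool_rot": TCP orientation; "ft_force": force on the tool from outside, world axes, zero at the start; "ft_torque": the same for the moment, N m; "grip_width": finger opening in m.
Only numpy, scipy, OpenCV 4.12 (cv2) and the standard library are available. Lean on these libraries where they do the work, as an engineer would, in place of code of your own. Each camera call takes 0.05 s, during which the arm holds its last target.

## Task

In the steel jig, slide the dapping block along its channel until it bears on the end stop, pressing it there with about 10 N, while the clamp is still open. Then push the clamp's handle over its centre so that it snaps onto the block, and press the handle fully home with about 10 N for a moment. Keep every push below 30 N, let go, and leave the other things on the bench where they are.

Things in the scene. Friction and masses are not known exactly. Their poses are not given: they have to be found in the camera images.
- jig: Fixed steel holding jig. Origin on the bench surface (z = 0), under the middle line of its channel. Base plate 12 mm thick, x from -105 to +45 mm, y from -150 to +110 mm. The clamp's tower stands at x = -60, y = +30 mm, on the side towards the robot, 64 mm high.
- stop: Steel end stop bolted in the channel near its +y end, at a different place each time; it does not move when pushed. 19 mm wide, 22 mm long and high. Origin: middle of the lower edge of its contact face (which looks to the jig's -y), on the channel floor. Axes parallel to the jig's.
- block: Loose steel dapping block with round hollows in its top, lying in the channel: 18 mm wide (x), 110 mm long (y), 22 mm high (14 mm above the rails), 0.25 to 0.48 kg. Origin: centre of its underside. Its y axis points along the channel to the stop; it starts 22 to 50 mm short of the stop.
- block_front (a point): Centre of the block's end face towards the stop, 55 mm from the block's origin along +y, 11 mm above its underside.
- block_tail (a point): Centre of the block's other end face (the one to push), 55 mm from the block's origin along -y, 11 mm above its underside.
- pivot (a point): Pivot of the clamp's rocker, at x = -60, y = +30, z = +57 mm in the jig's frame; the hinge axis is the jig's y. Pushed along the jig's +x near its top, the handle resists with up to about 10 to 17 N until about 0.6 rad, then runs ahead by itself. Let go earlier, it stays part-way or falls back open.
- handle_top (a point): Middle of the top end of the rocker's handle, 100 mm from the pivot. The handle is a straight bar; its upper 56 mm is a dark rubber grip 24 mm wide (jig's y) and 14 mm thick. At joint value q it leans by q - 0.5 rad from vertical towards the jig's +x (away from the robot, over the channel).
- rocker (a joint): Clamp angle: 0 = open (handle leaning back, nose with sprung rubber foot raised), 1.0 rad = fully home (handle leaning forward, foot pressing on the block), a rigid stop. The snap alone ends 0.03 to 0.07 rad short, held by friction and the foot's spring; pressed home, it stays there.
- wrench: Bystander: small steel wrench 110 mm long and a few mm thick, lying beyond the jig; leave it where it is.
- collar: Bystander: brass ring 28 mm across and 8 mm high beyond the jig; origin at the underside; leave it where it is.
- vial: Bystander: small glass jar with dark cap, 32 mm across, 45 mm high, off the +y end of the jig; origin at the underside; leave it where it is.
- jar: Bystander: glass jar 72 mm across, 90 mm high, to the left at the back; origin at the underside; leave it where it is.
- solder_stand: Bystander: soldering stand with fire bricks, 130 mm square, 82 mm high, right of the jig; origin at the underside; leave it where it is.
- mallet: Bystander: hammer 240 mm long lying to the right; origin at the underside; leave it where it is.
- tweezers: Bystander: steel tweezers 130 mm long lying to the left; origin at the underside; leave it where it is.
- channel (a point): Point on the channel's floor, 12 mm above the jig's origin; axes as the jig's. The straight channel runs along the jig's y. Two rails stand 8 mm above the floor (20 mm above the bench), inner faces at x = -10 and +10 mm, 12 mm wide, from y = -125 to +100 mm.
Not all that is in view belongs to the job. Leave any orange or purple look-alike of the block alone.

How it is judged:
By the outcome, as a careful person would: the job done as asked, in the order asked, and still so for the second after the job is handed in, with the robot touching nothing.
It also fails if it takes over 67 s, if anything falls off the work surface, if the arm or the gripper's body presses on something with over 40 N, if the wrist force passes 120 N, or if a joint passes its speed limit or range.

## Working session

There is one attempt and no reset: what is moved stays moved. The work goes in short steps, Python scripts to look and compute and a shell command to move; the robot and the scene stay as the last step left them, time stands still between calls to the robot, and variables do not carry over. Pictures are saved under pics/ and viewed, and the job is handed in when it is done.

```bash
mkdir -p pics
python3 - <<'E'
from workcell import bot
import cv2,numpy as np
o=bot.get_obs()
for k,v in o.items(): print(k,np.round(v,4))
for n in ("scene","top"):
    c=bot.camera(n); cv2.imwrite(f"pics/{n}0.png",cv2.resize(c["img"][:,:,::-1],None,fx=1.5,fy=1.5,interpolation=cv2.INTER_CUBIC))
    print(n,np.round(c["eye"],3),np.round(c["rotation"],3).tolist(),np.round(c["intrinsics"],1).tolist())
    for t in ("jig","stop","block","handle_top","pivot","rocker","vial","collar","wrench","jar"):
        try: print(t,[(round(r["confidence"],2),np.round(r["rect"]).tolist()) for r in bot.trace(t,c)][:3])
        except Exception as e: print(t,e)
E
```

```text
clock 0.0
joint_pos [-1.196   0.2414  0.0037  1.3352 -0.      1.5708]
joint_vel [-0.0019 -0.0001  0.0012  0.001   0.     -0.003 ]
tau [ 1.40000e-03 -3.72321e+01  2.52406e+01  1.71000e-02  3.00000e-04
 -0.00000e+00]
eef_pos [ 0.1828 -0.4647  0.2494]
tool_rot [ 9.825e-01  1.863e-01 -2.000e-04 -1.000e-03]
ft_force [ 0.0866 -0.4116  0.549 ]
ft_torque [ 0.0134 -0.0499 -0.0095]
grip_width 0.0853
scene [ 1.021 -0.485  1.021] [0.879, 0.356, -0.118, -0.293] [[424.3, 0.0, 252.0], [0.0, 424.3, 188.4], [0.0, 0.0, 1.0]]
jig [(0.92, [270.0, 192.0, 93.0, 102.0])]
stop [(0.63, [302.0, 184.0, 10.0, 10.0])]
block [(0.79, [203.0, 189.0, 39.0, 6.0]), (0.69, [217.0, 250.0, 40.0, 26.0]), (0.59, [240.0, 157.0, 37.0, 18.0])]
handle_top [(0.8, [275.0, 159.0, 27.0, 32.0]), (0.35, [274.0, 205.0, 30.0, 34.0])]
pivot [(0.62, [271.0, 192.0, 95.0, 97.0])]
rocker [(0.81, [276.0, 159.0, 34.0, 34.0]), (0.38, [78.0, 257.0, 55.0, 87.0])]
vial [(0.65, [320.0, 159.0, 13.0, 11.0]), (0.35, [269.0, 193.0, 95.0, 102.0])]
collar [(0.37, [325.0, 201.0, 5.0, 7.0])]
wrench [(0.53, [304.0, 229.0, 35.0, 28.0])]
jar [(0.93, [355.0, 143.0, 28.0, 38.0]), (0.55, [277.0, 160.0, 32.0, 35.0])]
top [0.321 0.009 1.425] [-0.701, 0.709, -0.056, 0.049] [[450.8, 0.0, 262.5], [0.0, 450.8, 187.1], [0.0, 0.0, 1.0]]
jig [(0.95, [241.0, 180.0, 83.0, 46.0])]
stop []
block [(0.78, [244.0, 169.0, 37.0, 4.0]), (0.71, [224.0, 236.0, 15.0, 29.0]), (0.68, [308.0, 176.0, 39.0, 12.0])]
handle_top [(0.61, [219.0, 186.0, 11.0, 36.0]), (0.15, [396.0, 246.0, 69.0, 55.0])]
pivot [(0.82, [238.0, 181.0, 85.0, 49.0])]
rocker [(0.78, [219.0, 185.0, 4.0, 37.0])]
vial [(0.47, [114.0, 256.0, 33.0, 40.0])]
collar []
wrench [(0.52, [240.0, 182.0, 86.0, 50.0]), (0.51, [239.0, 138.0, 12.0, 33.0])]
jar [(0.78, [132.0, 165.0, 32.0, 27.0]), (0.31, [396.0, 246.0, 62.0, 55.0])]
```

View pics/scene0.png

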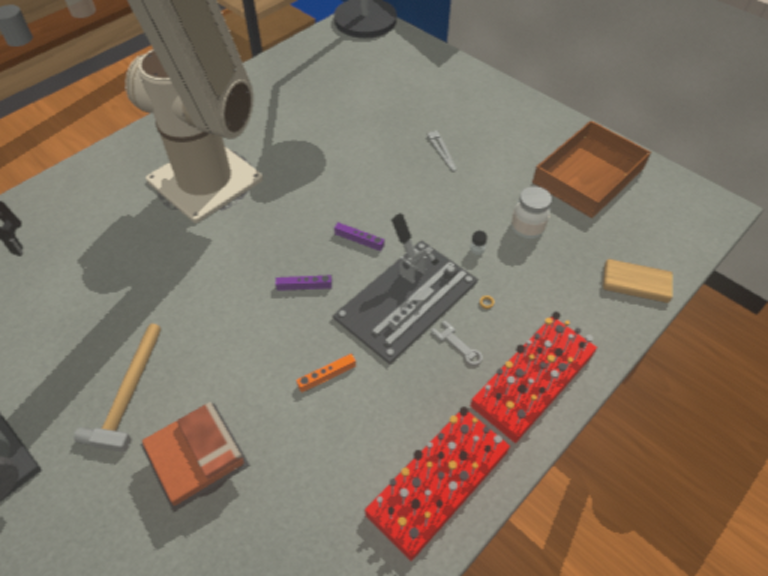

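View pics/top0.png

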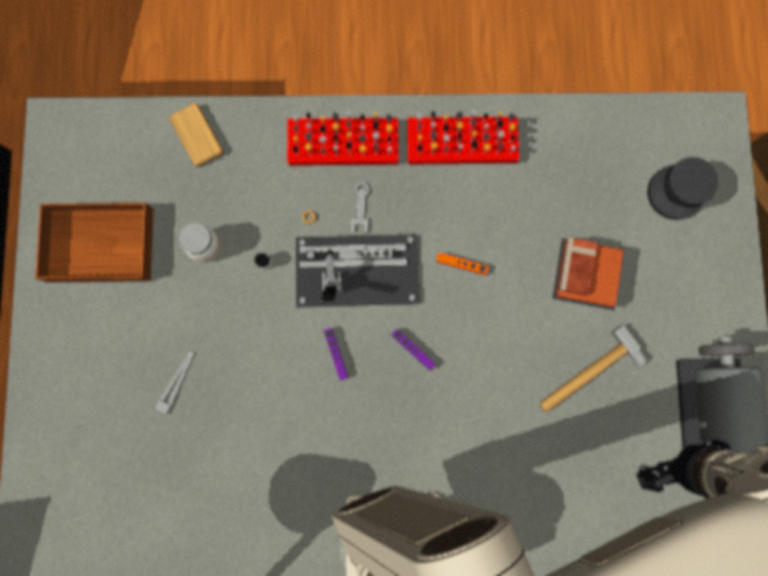

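The jig's dark plate is at about (358,270) in the enlarged top picture. The steel-grey block lies between its rails at about (350,252). The orange bar (463,263) and the two purple bars (336,354) and (415,349) are look-alikes lying outside the jig. I'll enlarge the jig to confirm this and measure it.

```bash
cat > h.py <<'E'
import numpy as np,cv2
from scipy.spatial.transform import Rotation as R
from workcell import bot
def proj(c,P):
    P=np.atleast_2d(P); Rm=R.from_quat(c["rotation"]).as_matrix() if np.size(c["rotation"])==4 else np.array(c["rotation"])
    q=(P-np.array(c["eye"]))@Rm; K=np.array(c["intrinsics"]); u=q@K.T; return u[:,:2]/u[:,2:]
def back(c,uv,z):
    Rm=R.from_quat(c["rotation"]).as_matrix(); K=np.array(c["intrinsics"])
    d=Rm@np.linalg.solve(K,np.array([uv[0],uv[1],1.])); e=np.array(c["eye"]); return e+d*(z-e[2])/d[2]
def crop(c,u0,v0,w,h,s,name,pts=None):
    im=cv2.resize(c["img"][v0:v0+h,u0:u0+w,::-1],None,fx=s,fy=s,interpolation=cv2.INTER_CUBIC)
    if pts is not None:
        for p in pts: cv2.circle(im,tuple(int(round((a-b+.5)*s)) for a,b in zip(p,(u0,v0))),2,(0,255,255),-1)
    cv2.imwrite(f"pics/{name}.png",im)
E
python3 - <<'E'
from h import *
c=bot.camera("top"); crop(c,185,145,110,70,7,"topc")
c=bot.camera("scene"); crop(c,215,135,110,110,5,"scenec")
E
```

```text
(no output)
```

View pics/topc.png

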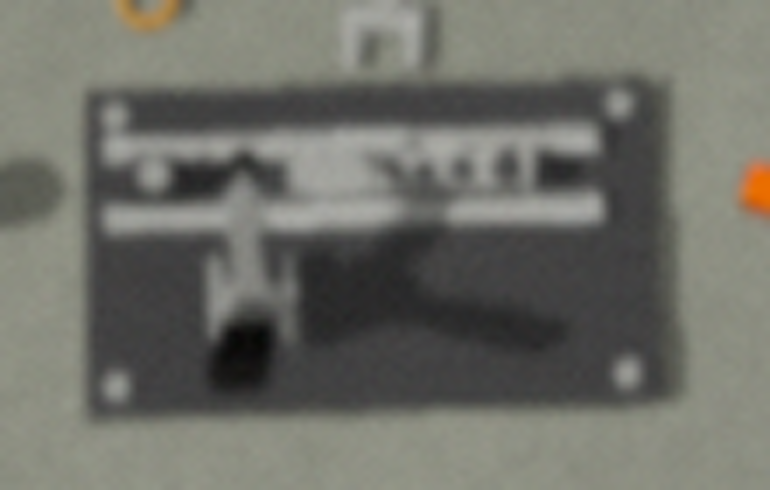

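View pics/scenec.png

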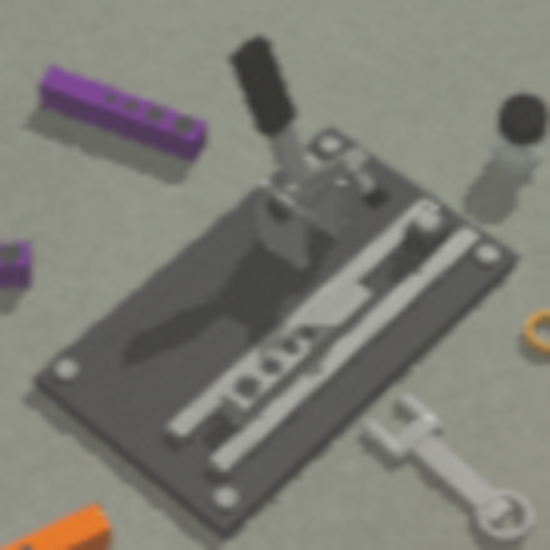

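```bash
cat > fit.py <<'E'
from h import *
from scipy.optimize import least_squares
ct=bot.camera("top"); cs=bot.camera("scene")
T=lambda p:(185+np.array(p)/7-.5+.0,145+0)
t=lambda u,v:[185+u/7-.5,145+v/7-.5]; s=lambda u,v:[215+u/5-.5,135+v/5-.5]
obs=[(ct,(.045,.11,.012),t(88,92)),(ct,(.045,-.15,.012),t(663,82)),(ct,(-.105,-.15,.012),t(673,399)),(ct,(-.105,.11,.012),t(90,415)),
(ct,(.022,.1,.02),t(103,140)),(ct,(.022,-.125,.02),t(598,127)),(ct,(-.022,.1,.02),t(105,234)),(ct,(-.022,-.125,.02),t(605,222)),
(cs,(-.105,-.15,.012),s(37,382)),(cs,(.045,-.15,.012),s(225,535)),(cs,(.045,.11,.012),s(518,257)),(cs,(-.105,.11,.012),s(328,126))]
def W(p,P): 
    c,s_=np.cos(p[2]),np.sin(p[2]); return np.array([p[0]+c*P[0]-s_*P[1],p[1]+s_*P[0]+c*P[1],P[2]])
def f(p,o=obs): return np.concatenate([proj(c,W(p,P))[0]-np.array(m) for c,P,m in o])
for o in (obs,obs[:8],obs[8:]):
    r=least_squares(lambda p:f(p,o),[.45,0.05,0]); print(np.round(r.x,4),np.round(r.fun,1))
r=least_squares(f,[.45,0.05,0],loss='soft_l1'); p=r.x; print(p)
np.save("jig.npy",p)
pts=[(x,y,.012) for x in(-.105,.045) for y in (-.15,.11)]+[(x,y,.02) for x in(-.022,-.01,.01,.022) for y in (-.125,.1)]+[(-.06-.1*np.sin(.5),.03,.057+.1*np.cos(.5)),(-.06,.03,.057)]
crop(ct,185,145,110,70,7,"topf",proj(ct,[W(p,P) for P in pts])); crop(cs,215,135,110,110,5,"scenef",proj(cs,[W(p,P) for P in pts]))
E
python3 fit.py
```

```text
[0.5877 0.0911 0.0181] [-0.4 -0.1 -1.3 -1.  -1.   0.2 -0.2  0.4  0.4 -0.5  0.5 -0.7  0.2 -0.3
 -0.  -0.6 -1.6 -0.6 -0.5  0.1 -0.3 -0.  -0.4  0.1]
[0.5867 0.0904 0.0149] [-0.1  0.1 -1.  -0.5 -0.9  0.7 -0.1  0.6  0.6 -0.3  0.8 -0.2  0.4 -0.1
  0.2 -0.2]
[0.5893 0.0924 0.023 ] [-0.9 -0.3  0.5  0.3  0.3 -0.1  0.   0.1]
[0.58759951 0.09117878 0.01831941]
```

View pics/topf.png

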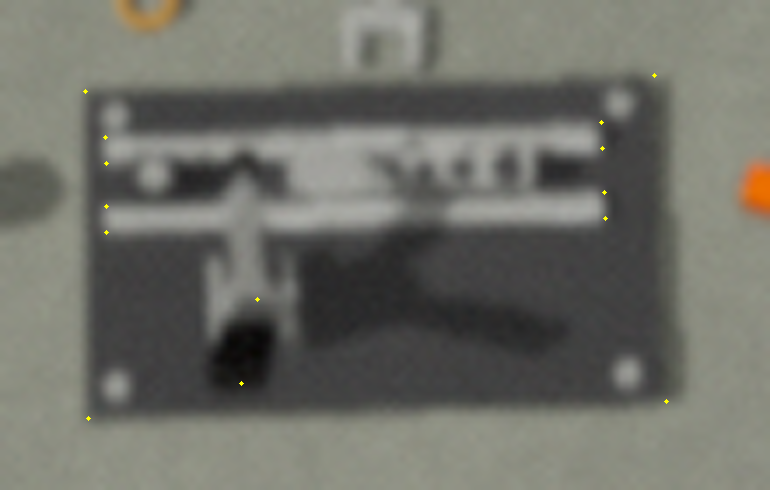

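View pics/scenef.png

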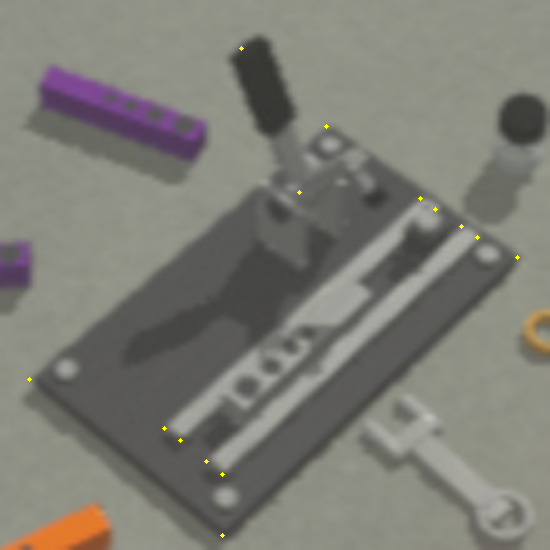

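Run:
```python
from h import *
p=np.load("jig.npy"); Ri=np.array([[np.cos(p[2]),np.sin(p[2])],[-np.sin(p[2]),np.cos(p[2])]])
J=lambda w:Ri@(w[:2]-p[:2])
ct=bot.camera("top"); cs=bot.camera("scene"); cw=bot.camera("wrist")
t=lambda u,v:[185+u/7-.5,145+v/7-.5]; s=lambda u,v:[215+u/5-.5,135+v/5-.5]
for n,uv in (("tail",t(534,168)),("front",t(287,168)),("stopface",t(178,178))):
    w=back(ct,uv,.034); print(n,np.round(w,4),np.round(J(w),4))
for n,uv in (("tail",s(233,405)),("front",s(352,297)),("stopface",s(408,245))):
    w=back(cs,uv,.034); print(n,np.round(w,4),np.round(J(w),4))
print(cw["eye"],R.from_quat(cw["rotation"]).as_matrix().round(2),cw["intrinsics"])
cv2.imwrite("pics/w0.png",cw["img"][:,:,::-1])
```

```text
tail [ 0.5885 -0.0024  0.034 ] [-0.0008 -0.0936]
front [0.5897 0.1083 0.034 ] [0.0024 0.0171]
stopface [0.5857 0.1571 0.034 ] [-0.0007  0.066 ]
tail [ 0.5911 -0.0033  0.034 ] [ 0.0018 -0.0945]
front [0.5894 0.0983 0.034 ] [0.002  0.0071]
stopface [0.588  0.1494 0.034 ] [0.0015 0.0582]
[ 0.2550264  -0.43625254  0.37393924] [[ 0.37 -0.89 -0.28]
 [-0.93 -0.35 -0.11]
 [ 0.    0.31 -0.95]] [[310.59066712   0.         249.0407543 ]
 [  0.         310.59066712 196.16834851]
 [  0.           0.           1.        ]]
```

View pics/w0.png

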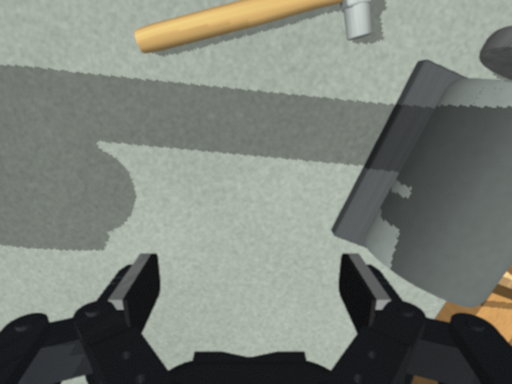

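The jig sits at about (0.588, 0.091) with yaw of about 0.018. The block tail is at jig y ≈ -0.094 and the stop face at about +0.06. The front-to-tail length comes out at 0.110 as it should. The wrist view shows the open fingers, with the mallet and scrap box in view.

Next I move above the tail with the gripper shut.

```bash
python3 -m handwheel '[{"dx":1,"dy":-0.45},{"dx":1,"dy":-0.45},{"dx":1,"dy":-0.45},{"dx":1,"dy":-0.45},{"dx":1,"dy":-0.45},{"dx":1,"dy":-0.45},{"dx":1,"dy":-0.45},{"dx":1,"dy":-0.45},{"dx":1,"dy":-0.45},{"dx":1,"dy":-0.45}]' -1 && python3 -m handwheel '[{"dx":1,"dy":-0.45},{"dx":1,"dy":-0.45},{"dx":1,"dy":-0.45},{"dx":1,"dy":-0.45},{"dx":1,"dy":-0.45},{"dx":1,"dy":-0.45},{"dx":1,"dy":-0.45},{"dx":1,"dy":-0.45},{"dx":1,"dy":-0.45},{"dx":1,"dy":-0.45}]' && python3 -m handwheel '[{"az":-1},{"az":-1},{"az":-1},{"az":-1},{"az":-1},{"az":-1},{"az":-1},{"az":-1},{"az":-0.1},{}]'
python3 - <<'E'
from h import *
c=bot.camera("wrist"); cv2.imwrite("pics/w1.png",cv2.resize(c["img"][:,:,::-1],None,fx=1.5,fy=1.5))
o=bot.get_obs(); print(o["eef_pos"],R.from_quat(o["tool_rot"]).as_matrix().round(3),o["joint_pos"].round(2) if hasattr(o["joint_pos"],'round') else o["joint_pos"],o["ft_force"],o["grip_width"])
p=np.load("jig.npy"); print(proj(c,[[p[0]-np.sin(p[2])*y+x,p[1]+y,z] for x,y,z in((0,-.15,.012),(-.01,-.125,.02),(.01,-.125,.02),(0,-.094,.034),(0,.016,.034))]).round()*1.5)
for t in("block","stop"): print(t,[(round(r["confidence"],2),np.round(r["rect"]).tolist()) for r in bot.trace(t,c)][:3])
E
```

```text
[ 0.18302843 -0.46529013  0.25028981] [[ 0.931  0.366 -0.   ]
 [ 0.366 -0.931  0.   ]
 [-0.    -0.    -1.   ]] [-1.2   0.24  0.    1.34 -0.    1.57] [-0.00531889  0.16804798  0.73391873] 0.085511615200893
[[ -142.5  -916.5]
 [ -225.   -955.5]
 [ -225.  -1035. ]
 [ -355.5 -1129.5]
 [ -691.5 -1329. ]]
block []
stop []invalid input
```

View pics/w1.png

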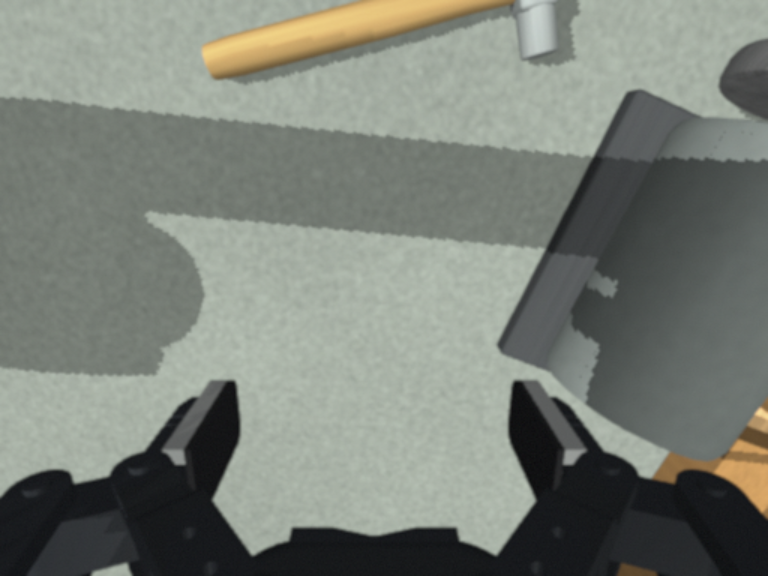

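The move was refused, since every row probably needs all six keys. I'll retry with full rows.

```bash
python3 -m handwheel '[{"dx":1,"dy":-0.45,"dz":0,"ax":0,"ay":0,"az":0},{"dx":1,"dy":-0.45,"dz":0,"ax":0,"ay":0,"az":0}]' -1
```

```text
clock: 1.8
eef_pos: [0.2214, -0.4259, 0.2502]
tool_rot: [0.983, 0.185, 0.0, -0.0]
ft_force: [0.2, -0.5, -0.2]
grip_width: 0.0586
```

```bash
python3 -m handwheel '[{"dx":1,"dy":-0.45,"dz":0,"ax":0,"ay":0,"az":0},{"dx":1,"dy":-0.45,"dz":0,"ax":0,"ay":0,"az":0},{"dx":1,"dy":-0.45,"dz":0,"ax":0,"ay":0,"az":0},{"dx":1,"dy":-0.45,"dz":0,"ax":0,"ay":0,"az":0},{"dx":1,"dy":-0.45,"dz":0,"ax":0,"ay":0,"az":0},{"dx":1,"dy":-0.45,"dz":0,"ax":0,"ay":0,"az":0},{"dx":1,"dy":-0.45,"dz":0,"ax":0,"ay":0,"az":0},{"dx":1,"dy":-0.45,"dz":0,"ax":0,"ay":0,"az":0},{"dx":1,"dy":-0.45,"dz":0,"ax":0,"ay":0,"az":0}]' && python3 -m handwheel '[{"dx":1,"dy":-0.45,"dz":0,"ax":0,"ay":0,"az":0},{"dx":1,"dy":-0.45,"dz":0,"ax":0,"ay":0,"az":0},{"dx":1,"dy":-0.45,"dz":0,"ax":0,"ay":0,"az":0},{"dx":1,"dy":-0.45,"dz":0,"ax":0,"ay":0,"az":0},{"dx":1,"dy":-0.45,"dz":0,"ax":0,"ay":0,"az":0},{"dx":1,"dy":-0.45,"dz":0,"ax":0,"ay":0,"az":0},{"dx":1,"dy":-0.45,"dz":0,"ax":0,"ay":0,"az":0},{"dx":1,"dy":-0.45,"dz":0,"ax":0,"ay":0,"az":0},{"dx":0,"dy":0,"dz":0,"ax":0,"ay":0,"az":0}]' && python3 -m handwheel '[{"dx":0,"dy":0,"dz":0,"ax":0,"ay":0,"az":-1},{"dx":0,"dy":0,"dz":0,"ax":0,"ay":0,"az":-1},{"dx":0,"dy":0,"dz":0,"ax":0,"ay":0,"az":-1},{"dx":0,"dy":0,"dz":0,"ax":0,"ay":0,"az":-1},{"dx":0,"dy":0,"dz":0,"ax":0,"ay":0,"az":-1},{"dx":0,"dy":0,"dz":0,"ax":0,"ay":0,"az":-1},{"dx":0,"dy":0,"dz":0,"ax":0,"ay":0,"az":-1},{"dx":0,"dy":0,"dz":0,"ax":0,"ay":0,"az":-1},{"dx":0,"dy":0,"dz":0,"ax":0,"ay":0,"az":-0.1},{"dx":0,"dy":0,"dz":0,"ax":0,"ay":0,"az":0}]'
cat > look.py <<'E'
from h import *
import sys
c=bot.camera("wrist"); cv2.imwrite(f"pics/{sys.argv[1]}.png",cv2.resize(c["img"][:,:,::-1],None,fx=1.5,fy=1.5))
o=bot.get_obs(); M=R.from_quat(o["tool_rot"]).as_matrix(); print(np.round(o["clock"],2),np.round(o["eef_pos"],4),"yaw",np.arctan2(M[1,0],M[0,0]).round(4),"z",M[:,2].round(3),np.round(o["joint_pos"],2),np.round(o["ft_force"],1),o["grip_width"])
p=np.load("jig.npy"); print((proj(c,[[p[0]-np.sin(p[2])*y+x,p[1]+y,z] for x,y,z in((0,-.15,.012),(-.01,-.125,.02),(.01,-.125,.02),(0,-.094,.034),(0,.016,.034))])*1.5).round())
for t in("block","stop"): print(t,[(round(r["confidence"],2),np.round(np.array(r["rect"])*1.5).tolist()) for r in bot.trace(t,c)][:3])
E
python3 look.py w2
```

```text
clock: 2.7
eef_pos: [0.3944, -0.2486, 0.2504]
tool_rot: [0.982, 0.186, 0.0, 0.0]
ft_force: [1.2, -0.1, 0.1]
grip_width: 0.0001
clock: 3.6
eef_pos: [0.5488, -0.0902, 0.2498]
tool_rot: [0.982, 0.188, 0.0, -0.0]
ft_force: [-0.8, -0.4, -0.8]
grip_width: -0.0
clock: 4.6
eef_pos: [0.5465, -0.0929, 0.2503]
tool_rot: [0.701, 0.713, -0.0, -0.0]
ft_force: [-0.0, -0.7, -0.8]
grip_width: -0.0001
4.65 [ 0.5465 -0.0928  0.2503] yaw 1.5869 z [-0. -0. -1.] [-0.17  0.35  0.15  1.38 -0.    1.39] [ 0.2 -0.3 -0.6] 7.383509737555823e-05
[[432. 206.]
 [421. 173.]
 [448. 173.]
 [439. 128.]
 [446. -62.]]
block [(0.95, [402.0, 312.0, 58.0, 106.0]), (0.63, [171.0, 184.0, 124.0, 117.0]), (0.58, [444.0, 65.0, 35.0, 130.0])]
stop []
```

View pics/w2.png

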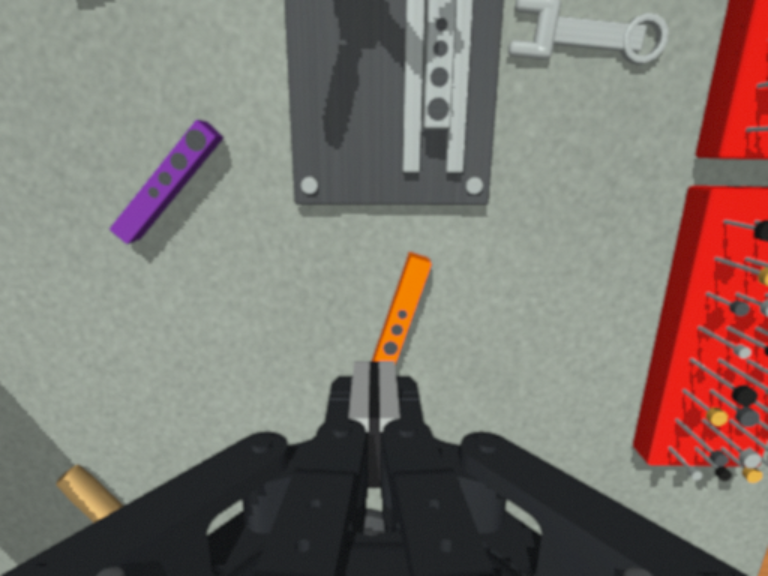

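The picture shows the block's tail edge at (437,127) and the rails ending at y≈172, within a couple of pixels of the prediction. The orange look-alike is at (400,310), outside the jig. The grey block between the rails is the one meant.

I'll move over the spot behind its tail and go down part-way.

```bash
python3 -m handwheel '[{"dx":0.9,"dy":0.58,"dz":0,"ax":0,"ay":0,"az":0},{"dx":0.9,"dy":0.58,"dz":0,"ax":0,"ay":0,"az":0},{"dx":0.85,"dy":0.58,"dz":0,"ax":0,"ay":0,"az":0},{"dx":0,"dy":0,"dz":1,"ax":0,"ay":0,"az":0},{"dx":0,"dy":0,"dz":1,"ax":0,"ay":0,"az":0},{"dx":0,"dy":0,"dz":1,"ax":0,"ay":0,"az":0},{"dx":0,"dy":0,"dz":1,"ax":0,"ay":0,"az":0},{"dx":0,"dy":0,"dz":1,"ax":0,"ay":0,"az":0},{"dx":0,"dy":0,"dz":1,"ax":0,"ay":0,"az":0},{"dx":0,"dy":0,"dz":0,"ax":0,"ay":0,"az":0},{"dx":0,"dy":0,"dz":0,"ax":0,"ay":0,"az":0}]'; python3 look.py w3
```

```text
clock: 5.85
eef_pos: [0.5889, -0.0255, 0.1004]
tool_rot: [0.701, 0.714, -0.0, -0.0]
ft_force: [0.1, -0.3, 0.3]
grip_width: 0.0003
5.9 [ 0.5898 -0.0255  0.1014] yaw 1.5893 z [ 0.001 -0.    -1.   ] [-0.04  0.52  0.01  1.06 -0.    1.51] [-0.2  0.7  0.2] 3.907692665968408e-05
[[377. 377.]
 [356. 337.]
 [398. 338.]
 [377. 283.]
 [378. -16.]]
block [(0.77, [377.0, 141.0, 51.0, 282.0]), (0.66, [30.0, 299.0, 59.0, 90.0])]
stop []
```

View pics/w3.png

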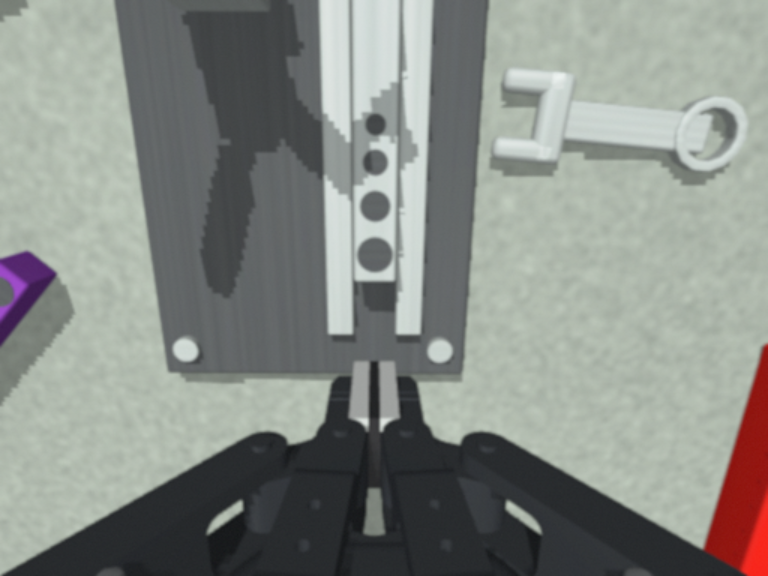

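The tail edge is at (375,281), predicted at (377,283), and the fingers are in line with the channel. I'll go down behind the tail, then creep forward.

```bash
python3 -m handwheel '[{"dx":0,"dy":0,"dz":0.75,"ax":0,"ay":0,"az":0},{"dx":0,"dy":0,"dz":0.75,"ax":0,"ay":0,"az":0},{"dx":0,"dy":0,"dz":0.75,"ax":0,"ay":0,"az":0},{"dx":0,"dy":0,"dz":0,"ax":0,"ay":0,"az":0},{"dx":0,"dy":0,"dz":0,"ax":0,"ay":0,"az":0}]'; python3 -m handwheel '[{"dx":0.1,"dy":0,"dz":0,"ax":0,"ay":0,"az":0},{"dx":0.1,"dy":0,"dz":0,"ax":0,"ay":0,"az":0},{"dx":0.1,"dy":0,"dz":0,"ax":0,"ay":0,"az":0},{"dx":0.08,"dy":0,"dz":0,"ax":0,"ay":0,"az":0}]';  python3 -m handwheel '[{"dx":0.06,"dy":0,"dz":0,"ax":0,"ay":0,"az":0},{"dx":0.06,"dy":0,"dz":0,"ax":0,"ay":0,"az":0}]'; python3 look.py w4
```

```text
clock: 6.5
eef_pos: [0.5897, -0.0255, 0.0451]
tool_rot: [0.7, 0.714, 0.0, 0.0]
ft_force: [-0.4, -0.3, 0.1]
grip_width: 0.0001
clock: 6.9
eef_pos: [0.5892, -0.0156, 0.0447]
tool_rot: [0.7, 0.714, 0.0, 0.0]
ft_force: [-1.0, 0.1, 0.1]
grip_width: -0.0001
clock: 7.1
eef_pos: [0.5889, -0.0131, 0.0442]
tool_rot: [0.7, 0.714, -0.0, 0.0]
ft_force: [-0.2, -1.4, 0.2]
grip_width: -0.0003
7.15 [ 0.5889 -0.013   0.0442] yaw 1.5898 z [ 0.    -0.001 -1.   ] [-0.02  0.58 -0.06  0.94 -0.    1.53] [ 0.  -1.1  1. ] -0.00010840333571744634
[[377. 471.]
 [350. 428.]
 [405. 429.]
 [378. 370.]
 [379. -34.]]
block [(0.81, [378.0, 184.0, 66.0, 368.0])]
stop []
```

View pics/w4.png

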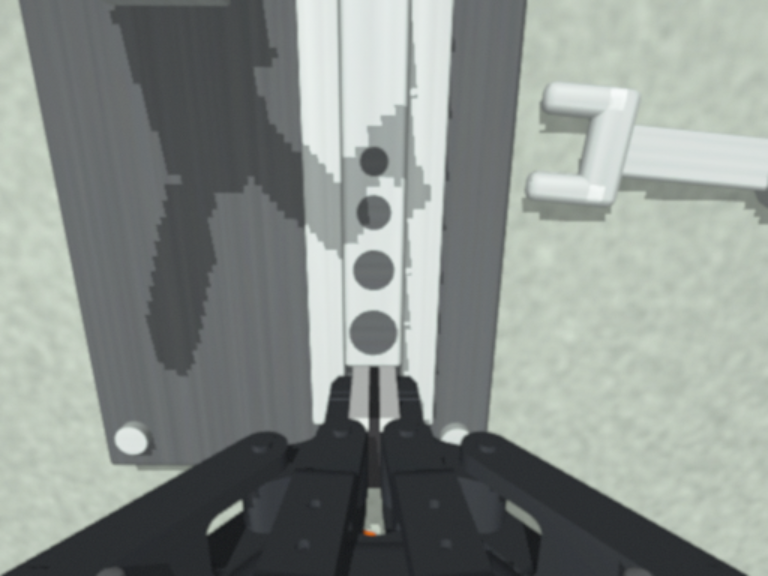

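The fingertips are at the tail, with the edge at (373,366). The block is centred between the rails. I'll start sliding it.

```bash
python3 -m handwheel '[{"dx":0.06,"dy":0,"dz":0,"ax":0,"ay":0,"az":0},{"dx":0.06,"dy":0,"dz":0,"ax":0,"ay":0,"az":0},{"dx":0.06,"dy":0,"dz":0,"ax":0,"ay":0,"az":0},{"dx":0.06,"dy":0,"dz":0,"ax":0,"ay":0,"az":0}]';  python3 -m handwheel '[{"dx":0.1,"dy":0,"dz":0,"ax":0,"ay":0,"az":0},{"dx":0.1,"dy":0,"dz":0,"ax":0,"ay":0,"az":0},{"dx":0.1,"dy":0,"dz":0,"ax":0,"ay":0,"az":0},{"dx":0.1,"dy":0,"dz":0,"ax":0,"ay":0,"az":0},{"dx":0.1,"dy":0,"dz":0,"ax":0,"ay":0,"az":0},{"dx":0.1,"dy":0,"dz":0,"ax":0,"ay":0,"az":0},{"dx":0.1,"dy":0,"dz":0,"ax":0,"ay":0,"az":0},{"dx":0.1,"dy":0,"dz":0,"ax":0,"ay":0,"az":0},{"dx":0.1,"dy":0,"dz":0,"ax":0,"ay":0,"az":0}]'; python3 look.py w5
python3 - <<'E'
from h import *
for n,a in (("top",(185,145,110,70,7)),("scene",(215,135,110,110,5))):
    crop(bot.camera(n),*a,n+"5")
E
```

```text
clock: 7.65
eef_pos: [0.5888, -0.007, 0.0441]
tool_rot: [0.7, 0.714, -0.0, 0.0]
ft_force: [0.1, -1.6, 1.8]
grip_width: -0.0002
clock: 8.55
eef_pos: [0.5883, 0.0157, 0.0441]
tool_rot: [0.7, 0.714, -0.0, 0.0]
ft_force: [-0.5, -2.6, 2.3]
grip_width: 0.0003
8.6 [0.5883 0.0162 0.0441] yaw 1.5902 z [ 0.  0. -1.] [ 0.03  0.57 -0.06  0.94  0.    1.58] [ 0.8 -1.6  0.7] 0.00019578316542648834
[[377. 529.]
 [351. 493.]
 [403. 494.]
 [378. 447.]
 [379.  94.]]
block [(0.74, [373.0, 183.0, 76.0, 366.0])]
stop []
```

View pics/w5.png

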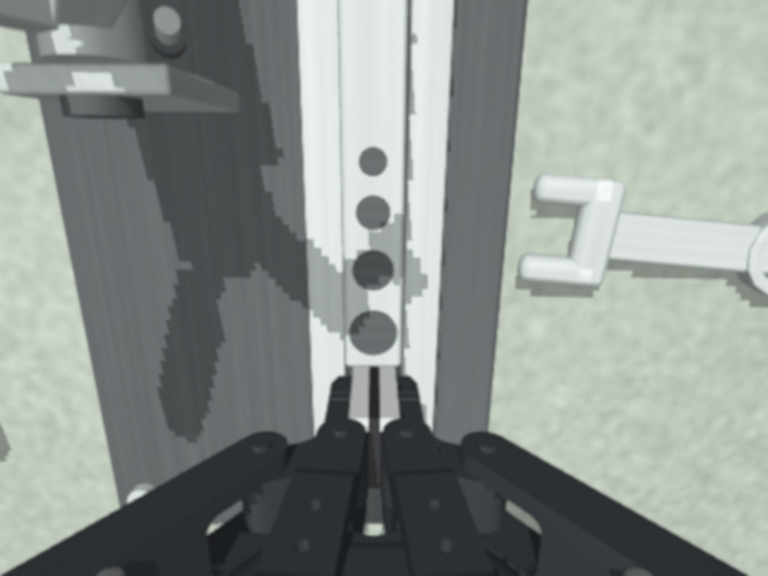

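View pics/scene5.png

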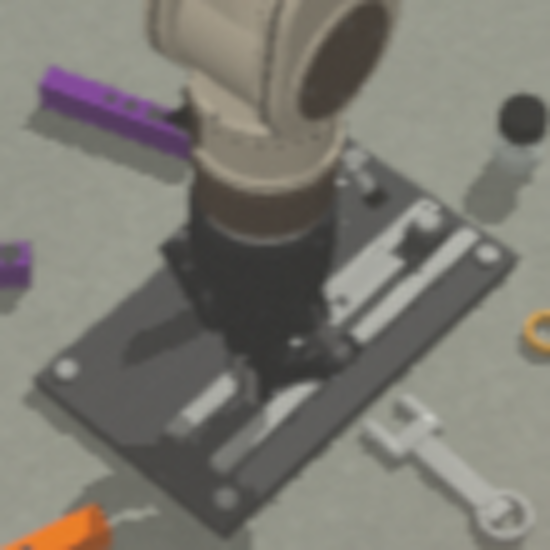

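The block slides freely with about 2 N of drag, and roughly 20 mm of gap is left. I'll go on in short slices and watch the force.

```bash
python3 -m handwheel '[{"dx":0.08,"dy":0,"dz":0,"ax":0,"ay":0,"az":0},{"dx":0.08,"dy":0,"dz":0,"ax":0,"ay":0,"az":0},{"dx":0.08,"dy":0,"dz":0,"ax":0,"ay":0,"az":0},{"dx":0.08,"dy":0,"dz":0,"ax":0,"ay":0,"az":0},{"dx":0.08,"dy":0,"dz":0,"ax":0,"ay":0,"az":0}]';  python3 -m handwheel '[{"dx":0.04,"dy":0,"dz":0,"ax":0,"ay":0,"az":0},{"dx":0.04,"dy":0,"dz":0,"ax":0,"ay":0,"az":0},{"dx":0.04,"dy":0,"dz":0,"ax":0,"ay":0,"az":0},{"dx":0.04,"dy":0,"dz":0,"ax":0,"ay":0,"az":0}]'
python3 - <<'E'
from h import *
for n,a in (("top",(185,145,110,70,7)),("scene",(270,160,50,50,12))):
    crop(bot.camera(n),*a,n+"6")
E
```

```text
clock: 9.3
eef_pos: [0.5879, 0.0258, 0.0439]
tool_rot: [0.7, 0.714, -0.0, -0.0]
ft_force: [-0.4, -1.7, -1.0]
grip_width: -0.0002
clock: 9.7
eef_pos: [0.588, 0.0296, 0.0441]
tool_rot: [0.7, 0.714, -0.0, -0.0]
ft_force: [0.1, -1.4, -0.3]
grip_width: 0.0002
```

View pics/scene6.png

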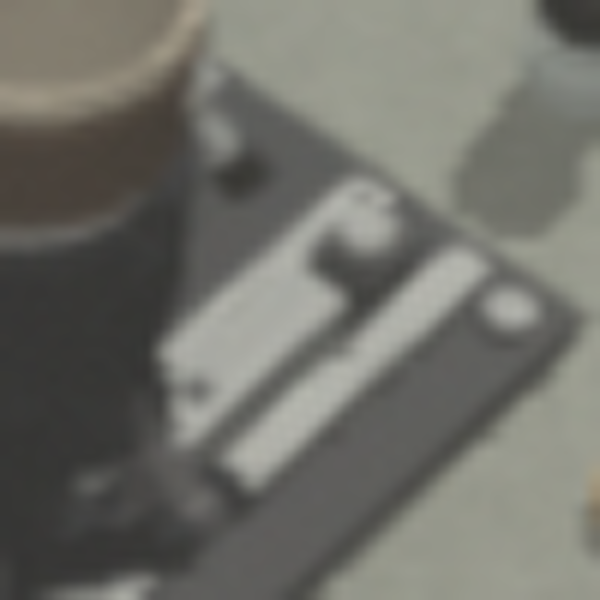

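The block's front, at about (345,300) in the crop, is a few millimetres short of the stop. I'll creep at 0.75 mm per row.

```bash
python3 -m handwheel '[{"dx":0.03,"dy":0,"dz":0,"ax":0,"ay":0,"az":0},{"dx":0.03,"dy":0,"dz":0,"ax":0,"ay":0,"az":0},{"dx":0.03,"dy":0,"dz":0,"ax":0,"ay":0,"az":0}]'; python3 -m handwheel '[{"dx":0.03,"dy":0,"dz":0,"ax":0,"ay":0,"az":0},{"dx":0.03,"dy":0,"dz":0,"ax":0,"ay":0,"az":0}]'; python3 -m handwheel '[{"dx":0.03,"dy":0,"dz":0,"ax":0,"ay":0,"az":0},{"dx":0.03,"dy":0,"dz":0,"ax":0,"ay":0,"az":0}]'
```

```text
clock: 10.1
eef_pos: [0.588, 0.0318, 0.0441]
tool_rot: [0.7, 0.714, -0.0, 0.0]
ft_force: [0.2, -1.4, -0.6]
grip_width: 0.0001
clock: 10.3
eef_pos: [0.588, 0.0333, 0.0441]
tool_rot: [0.7, 0.714, 0.0, 0.0]
ft_force: [-0.5, -1.3, -0.4]
grip_width: 0.0004
clock: 10.5
eef_pos: [0.588, 0.0348, 0.0441]
tool_rot: [0.7, 0.714, 0.0, 0.0]
ft_force: [0.2, -2.9, -0.6]
grip_width: 0.0
```

```bash
python3 -m handwheel '[{"dx":0.03,"dy":0,"dz":0,"ax":0,"ay":0,"az":0}]'; python3 -m handwheel '[{"dx":0.03,"dy":0,"dz":0,"ax":0,"ay":0,"az":0}]'; python3 -m handwheel '[{"dx":0.0,"dy":0,"dz":0,"ax":0,"ay":0,"az":0}]'
```

```text
clock: 10.6
eef_pos: [0.5879, 0.0352, 0.0441]
tool_rot: [0.7, 0.714, -0.0, 0.0]
ft_force: [0.2, -3.4, -0.1]
grip_width: 0.0001
clock: 10.7
eef_pos: [0.5879, 0.0353, 0.0441]
tool_rot: [0.701, 0.714, -0.001, 0.001]
ft_force: [0.1, -6.1, 0.1]
grip_width: 0.0002
clock: 10.8
eef_pos: [0.5879, 0.0352, 0.0441]
tool_rot: [0.701, 0.714, -0.001, 0.001]
ft_force: [0.3, -5.4, 0.3]
grip_width: -0.0002
```

The block bears on the stop: the position has stalled at y = 0.0353 while the force rises. I'll bring it up to about 10 N.

```bash
python3 -m handwheel '[{"dx":0.03,"dy":0,"dz":0,"ax":0,"ay":0,"az":0},{"dx":0,"dy":0,"dz":0,"ax":0,"ay":0,"az":0}]'; python3 -m handwheel '[{"dx":0.02,"dy":0,"dz":0,"ax":0,"ay":0,"az":0},{"dx":0,"dy":0,"dz":0,"ax":0,"ay":0,"az":0}]'
```

```text
clock: 11.0
eef_pos: [0.5879, 0.0352, 0.0441]
tool_rot: [0.701, 0.713, -0.001, 0.001]
ft_force: [0.4, -6.3, 0.5]
grip_width: 0.0001
clock: 11.2
eef_pos: [0.5879, 0.0353, 0.0442]
tool_rot: [0.701, 0.713, -0.002, 0.002]
ft_force: [0.3, -7.9, 1.1]
grip_width: 0.0001
```

```bash
python3 -m handwheel '[{"dx":0.03,"dy":0,"dz":0,"ax":0,"ay":0,"az":0},{"dx":0,"dy":0,"dz":0,"ax":0,"ay":0,"az":0}]'; python3 -m handwheel '[{"dx":0.03,"dy":0,"dz":0,"ax":0,"ay":0,"az":0},{"dx":0,"dy":0,"dz":0,"ax":0,"ay":0,"az":0}]';  python3 -m handwheel '[{"dx":0,"dy":0,"dz":0,"ax":0,"ay":0,"az":0},{"dx":0,"dy":0,"dz":0,"ax":0,"ay":0,"az":0},{"dx":0,"dy":0,"dz":0,"ax":0,"ay":0,"az":0}]'
```

```text
clock: 11.4
eef_pos: [0.5879, 0.0354, 0.0442]
tool_rot: [0.701, 0.713, -0.002, 0.002]
ft_force: [0.5, -9.4, 1.2]
grip_width: -0.0003
clock: 11.6
eef_pos: [0.5879, 0.0354, 0.0442]
tool_rot: [0.701, 0.713, -0.003, 0.003]
ft_force: [0.1, -11.2, 0.6]
grip_width: -0.0003
clock: 11.9
eef_pos: [0.5879, 0.0354, 0.0441]
tool_rot: [0.701, 0.713, -0.002, 0.003]
ft_force: [-0.3, -11.1, 1.0]
grip_width: 0.0001
```

It held about 11 N against the stop for half a second. I'll back off along the channel, rise, and turn towards the handle.

```bash
python3 -m handwheel '[{"dx":-0.15,"dy":0,"dz":0,"ax":0,"ay":0,"az":0},{"dx":-0.4,"dy":0,"dz":0,"ax":0,"ay":0,"az":0},{"dx":-0.6,"dy":0,"dz":0,"ax":0,"ay":0,"az":0},{"dx":0,"dy":0,"dz":-1,"ax":0,"ay":0,"az":0},{"dx":0,"dy":0,"dz":-1,"ax":0,"ay":0,"az":0},{"dx":0,"dy":0,"dz":-1,"ax":0,"ay":0,"az":0},{"dx":0,"dy":0,"dz":-1,"ax":0,"ay":0,"az":0},{"dx":0,"dy":0,"dz":-1,"ax":0,"ay":0,"az":0},{"dx":0,"dy":0,"dz":-1,"ax":0,"ay":0,"az":0},{"dx":0,"dy":0,"dz":-1,"ax":0,"ay":0,"az":0},{"dx":0,"dy":0,"dz":-1,"ax":0,"ay":0,"az":0},{"dx":0,"dy":0,"dz":-1,"ax":0,"ay":0,"az":0}]'; python3 look.py w7
```

```text
clock: 13.1
eef_pos: [0.5882, 0.0097, 0.2702]
tool_rot: [0.7, 0.714, 0.0, -0.0]
ft_force: [1.0, -0.0, -0.5]
grip_width: 0.0001
13.15 [0.59   0.0098 0.2751] yaw 1.5895 z [ 0.008  0.001 -1.   ] [0.02 0.41 0.31 1.46 0.   1.57] [ 1.  -0.1  3.5] 4.274346648621213e-05
[[375. 321.]
 [363. 297.]
 [387. 297.]
 [375. 265.]
 [376. 117.]]
block [(0.97, [94.0, 101.0, 130.0, 68.0]), (0.71, [380.0, 124.0, 29.0, 159.0])]
stop [(0.8, [379.0, 23.0, 32.0, 31.0])]
```

View pics/w7.png

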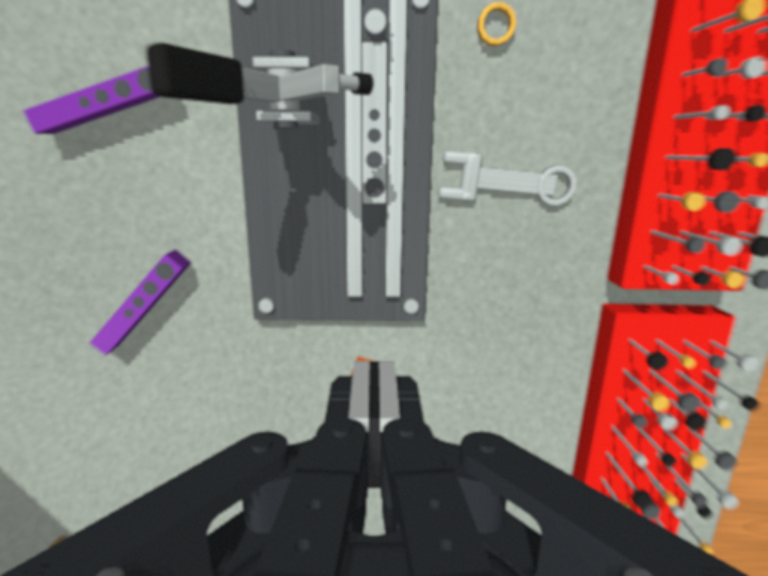

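The block now reaches the stop at about (375,42), and the foot at (362,83) is still raised over it. The handle's grip spans (150..242, 75). Next I go behind the handle.

```bash
python3 - <<'E'
from h import *
c=bot.camera("wrist"); p=np.load("jig.npy")
def W(P): 
    a,b=np.cos(p[2]),np.sin(p[2]); return np.array([p[0]+a*P[0]-b*P[1],p[1]+b*P[0]+a*P[1],P[2]])
for n,P in (("pivot",(-.06,.03,.057)),("top",(-.06-.1*np.sin(.5),.03,.057+.1*np.cos(.5)))): print(n,W(P).round(4),(proj(c,W(P))*1.5).round())
print(bot.get_obs()["eef_pos"], (back(c,(158/1.5,68/1.5),.145)).round(4))
E
python3 -m handwheel '[{"dx":0.65,"dy":-1,"dz":0,"ax":0,"ay":0,"az":0},{"dx":0.65,"dy":-1,"dz":0,"ax":0,"ay":0,"az":0},{"dx":0.65,"dy":-1,"dz":0,"ax":0,"ay":0,"az":0},{"dx":0.65,"dy":-1,"dz":0,"ax":0,"ay":0,"az":0},{"dx":0.65,"dy":-1,"dz":0,"ax":0,"ay":0,"az":0},{"dx":0.65,"dy":-1,"dz":0,"ax":0,"ay":0,"az":0},{"dx":0.6,"dy":-1,"dz":0,"ax":0,"ay":0,"az":0}]';python3 -m handwheel '[{"dx":0,"dy":0,"dz":0,"ax":0,"ay":0,"az":1},{"dx":0,"dy":0,"dz":0,"ax":0,"ay":0,"az":1},{"dx":0,"dy":0,"dz":0,"ax":0,"ay":0,"az":1},{"dx":0,"dy":0,"dz":0,"ax":0,"ay":0,"az":1},{"dx":0,"dy":0,"dz":0,"ax":0,"ay":0,"az":1},{"dx":0,"dy":0,"dz":0,"ax":0,"ay":0,"az":1},{"dx":0,"dy":0,"dz":0,"ax":0,"ay":0,"az":1},{"dx":0,"dy":0,"dz":0,"ax":0,"ay":0,"az":1},{"dx":0,"dy":0,"dz":0,"ax":0,"ay":0,"az":1},{"dx":0,"dy":0,"dz":0,"ax":0,"ay":0,"az":1},{"dx":0,"dy":0,"dz":0,"ax":0,"ay":0,"az":0.47},{"dx":0,"dy":0,"dz":0,"ax":0,"ay":0,"az":0}]'
python3 look.py w8
```

```text
pivot [0.5271 0.1201 0.057 ] [[283.  93.]]
top [0.4791 0.1192 0.1448] [[152.  74.]]
[0.5886224  0.00990009 0.26934216] [0.4826 0.122  0.145 ]
clock: 14.0
eef_pos: [0.4093, 0.1196, 0.2673]
tool_rot: [0.7, 0.714, -0.001, -0.001]
ft_force: [-0.4, -0.2, -0.1]
grip_width: -0.0
clock: 15.2
eef_pos: [0.4203, 0.053, 0.2674]
tool_rot: [0.999, 0.046, -0.005, -0.025]
ft_force: [0.0, 0.5, 0.2]
grip_width: -0.0002
15.25 [0.4203 0.0541 0.2677] yaw 0.0945 z [-0.012  0.051 -0.999] [ 0.09  0.09 -0.14  1.35  0.05  3.14] [-1.6  0.2  0.3] 0.0001866476376717943
[[572.  20.]
 [537.  31.]
 [543.  -2.]
 [499.   6.]
 [334.  -5.]]
block [(0.96, [308.0, 281.0, 62.0, 131.0]), (0.95, [349.0, 12.0, 164.0, 25.0]), (0.9, [502.0, 291.0, 100.0, 106.0])]
stop [(0.76, [250.0, 7.0, 34.0, 14.0])]
```

View pics/w8.png

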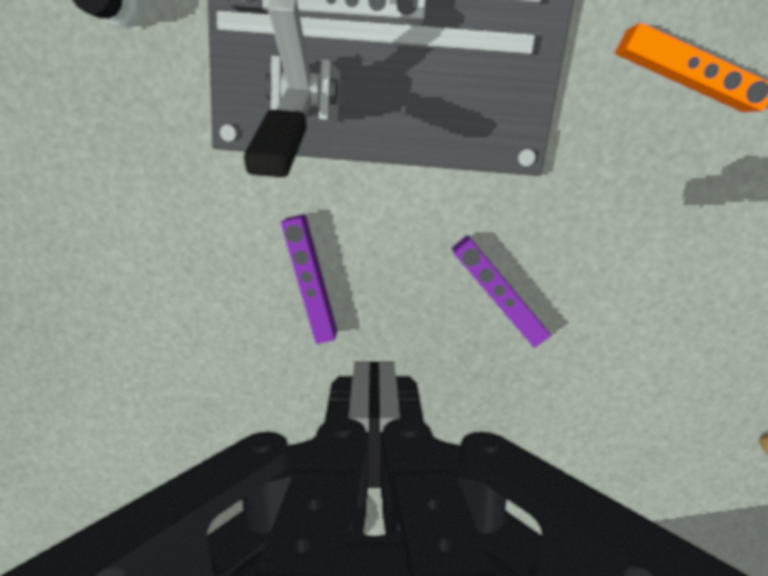

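The last joint reached the end of its range at 3.14, since turning +az raises joint 6, and the tool is now tilted by 3° and shifted. I'll turn the other way, to the half-turn equivalent at joint 6 ≈ 0.

```bash
python3 -m handwheel '[{"dx":0,"dy":0,"dz":0,"ax":0,"ay":0,"az":-1},{"dx":0,"dy":0,"dz":0,"ax":0,"ay":0,"az":-1},{"dx":0,"dy":0,"dz":0,"ax":0,"ay":0,"az":-1},{"dx":0,"dy":0,"dz":0,"ax":0,"ay":0,"az":-1},{"dx":0,"dy":0,"dz":0,"ax":0,"ay":0,"az":-1},{"dx":0,"dy":0,"dz":0,"ax":0,"ay":0,"az":-1},{"dx":0,"dy":0,"dz":0,"ax":0,"ay":0,"az":-1},{"dx":0,"dy":0,"dz":0,"ax":0,"ay":0,"az":-1},{"dx":0,"dy":0,"dz":0,"ax":0,"ay":0,"az":-1},{"dx":0,"dy":0,"dz":0,"ax":0,"ay":0,"az":-1}]'
python3 -m handwheel '[{"dx":0,"dy":0,"dz":0,"ax":0,"ay":0,"az":-1},{"dx":0,"dy":0,"dz":0,"ax":0,"ay":0,"az":-1},{"dx":0,"dy":0,"dz":0,"ax":0,"ay":0,"az":-1},{"dx":0,"dy":0,"dz":0,"ax":0,"ay":0,"az":-1},{"dx":0,"dy":0,"dz":0,"ax":0,"ay":0,"az":-1},{"dx":0,"dy":0,"dz":0,"ax":0,"ay":0,"az":-1},{"dx":0,"dy":0,"dz":0,"ax":0,"ay":0,"az":-1},{"dx":0,"dy":0,"dz":0,"ax":0,"ay":0,"az":-1},{"dx":0,"dy":0,"dz":0,"ax":0,"ay":0,"az":-1},{"dx":0,"dy":0,"dz":0,"ax":0,"ay":0,"az":-1},{"dx":0,"dy":0,"dz":0,"ax":0,"ay":0,"az":0}]'
cat > rel.py <<'E'
from h import *
import sys
yaw,x,y,z=map(float,sys.argv[1:])
o=bot.get_obs(); M=R.from_quat(o["tool_rot"])
G=R.from_matrix(np.array([[np.cos(yaw),np.sin(yaw),0],[np.sin(yaw),-np.cos(yaw),0],[0,0,-1]]))
print("turn units",((M.inv()*G).as_rotvec()/.15).round(2),"shift units in goal axes",(G.inv().apply(np.array([x,y,z])-o["eef_pos"])/.025).round(2),np.round(o["eef_pos"],4),np.round(o["joint_pos"],2))
E
python3 rel.py 3.16 0.43 0.12 0.22
```

```text
clock: 16.35
eef_pos: [0.4206, 0.0562, 0.2687]
tool_rot: [0.695, 0.719, 0.015, -0.021]
ft_force: [0.1, 1.1, 0.2]
grip_width: 0.0002
clock: 17.45
eef_pos: [0.4206, 0.0561, 0.2687]
tool_rot: [0.021, 0.999, 0.025, -0.006]
ft_force: [0.8, -0.2, 0.0]
grip_width: -0.0001
turn units [ 0.34 -0.07 -0.41] shift units in goal axes [-0.42  2.55  1.95] [0.4206 0.0561 0.2687] [ 0.1   0.09 -0.13  1.36  0.05  0.14]
```

```bash
python3 -m handwheel '[{"dx":0,"dy":0,"dz":0,"ax":0.34,"ay":-0.07,"az":-0.41},{"dx":0,"dy":0.87,"dz":0,"ax":0,"ay":0,"az":0},{"dx":0,"dy":0.87,"dz":0,"ax":0,"ay":0,"az":0},{"dx":0,"dy":0.87,"dz":0,"ax":0,"ay":0,"az":0},{"dx":0,"dy":0,"dz":0,"ax":0,"ay":0,"az":0},{"dx":0,"dy":0,"dz":0,"ax":0,"ay":0,"az":0}]'; python3 rel.py 3.16 0.43 0.121 0.152; python3 look.py w9
```

```text
clock: 18.05
eef_pos: [0.4196, 0.1208, 0.2688]
tool_rot: [-0.008, 1.0, -0.0, -0.0]
ft_force: [-0.5, -0.1, -0.3]
grip_width: -0.0003
turn units [-0.01 -0.   -0.01] shift units in goal axes [-0.42 -0.    4.67] [0.4196 0.1208 0.2688] [ 0.28  0.11 -0.11  1.35 -0.    0.26]
18.1 [0.4196 0.1204 0.2688] yaw -3.1256 z [-0.    -0.001 -1.   ] [ 0.28  0.11 -0.11  1.35 -0.    0.26] [ 0.1  0.1 -0.2] -1.0625795441849157e-05
[[180. 421.]
 [202. 416.]
 [205. 435.]
 [233. 434.]
 [356. 434.]]
block [(0.74, [75.0, 401.0, 137.0, 53.0]), (0.7, [309.0, 427.0, 37.0, 30.0]), (0.6, [369.0, 196.0, 60.0, 139.0])]
stop []
```

View pics/w9.png

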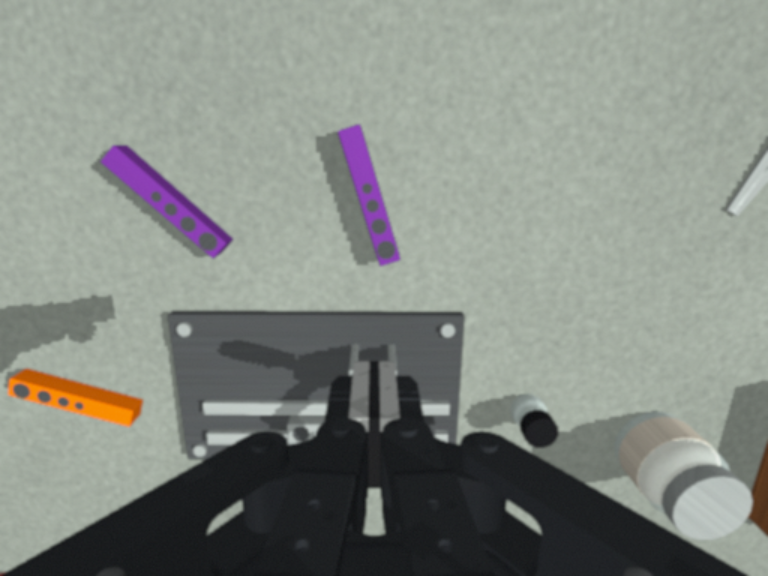

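The jig is square in the picture and the tower plates, at about (372,350), line up with the fingers. I'll lower to grip height behind the handle and check from the scene camera.

```bash
python3 -m handwheel '[{"dx":0,"dy":0,"dz":1,"ax":0,"ay":0,"az":0},{"dx":0,"dy":0,"dz":1,"ax":0,"ay":0,"az":0},{"dx":0,"dy":0,"dz":1,"ax":0,"ay":0,"az":0},{"dx":0,"dy":0,"dz":1,"ax":0,"ay":0,"az":0},{"dx":-0.4,"dy":0,"dz":0.67,"ax":0,"ay":0,"az":0},{"dx":0,"dy":0,"dz":0,"ax":0,"ay":0,"az":0},{"dx":0,"dy":0,"dz":0,"ax":0,"ay":0,"az":0}]'
python3 - <<'E'
from h import *
crop(bot.camera("scene"),215,105,110,110,5,"scene9"); crop(bot.camera("top"),185,145,110,80,7,"top9")
E
```

```text
clock: 18.9
eef_pos: [0.4299, 0.1198, 0.1525]
tool_rot: [-0.007, 1.0, -0.0, -0.0]
ft_force: [-0.9, 0.0, -0.5]
grip_width: -0.0001
```

View pics/scene9.png

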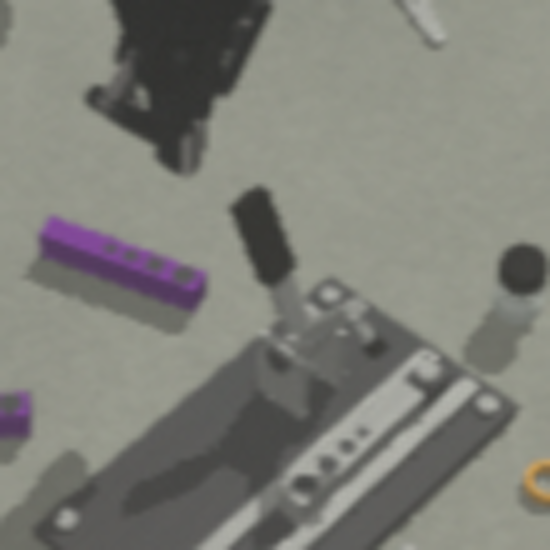

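The block still rests against the stop and the fingers are level with the grip's upper end. I'll advance towards contact.

```bash
python3 -m handwheel '[{"dx":-0.3,"dy":0,"dz":0,"ax":0,"ay":0,"az":0},{"dx":-0.3,"dy":0,"dz":0,"ax":0,"ay":0,"az":0},{"dx":-0.2,"dy":0,"dz":0,"ax":0,"ay":0,"az":0},{"dx":-0.1,"dy":0,"dz":0,"ax":0,"ay":0,"az":0}]'; python3 -m handwheel '[{"dx":-0.1,"dy":0,"dz":0,"ax":0,"ay":0,"az":0},{"dx":-0.1,"dy":0,"dz":0,"ax":0,"ay":0,"az":0},{"dx":-0.1,"dy":0,"dz":0,"ax":0,"ay":0,"az":0}]'; python3 -m handwheel '[{"dx":-0.1,"dy":0,"dz":0,"ax":0,"ay":0,"az":0},{"dx":-0.1,"dy":0,"dz":0,"ax":0,"ay":0,"az":0}]'
```

```text
clock: 19.4
eef_pos: [0.4535, 0.1209, 0.1526]
tool_rot: [-0.008, 1.0, -0.0, 0.001]
ft_force: [-0.8, 1.0, 0.0]
grip_width: 0.0
clock: 19.7
eef_pos: [0.46, 0.1209, 0.1522]
tool_rot: [-0.008, 1.0, -0.0, -0.0]
ft_force: [-0.2, 0.5, -0.5]
grip_width: -0.0003
clock: 19.9
eef_pos: [0.464, 0.1209, 0.152]
tool_rot: [-0.008, 1.0, -0.0, -0.001]
ft_force: [-6.4, 0.5, 4.6]
grip_width: -0.0001
```

Contact came at x ≈ 0.463, as predicted. I'll push on and check the force after each short slice.

```bash
python3 -m handwheel '[{"dx":-0.1,"dy":0,"dz":0,"ax":0,"ay":0,"az":0},{"dx":-0.1,"dy":0,"dz":0,"ax":0,"ay":0,"az":0}]'; python3 -m handwheel '[{"dx":-0.1,"dy":0,"dz":0,"ax":0,"ay":0,"az":0},{"dx":-0.1,"dy":0,"dz":0,"ax":0,"ay":0,"az":0}]'
```

```text
clock: 20.1
eef_pos: [0.4658, 0.1209, 0.1518]
tool_rot: [-0.008, 1.0, -0.0, -0.004]
ft_force: [-12.3, 0.0, 9.0]
grip_width: 0.0001
clock: 20.3
eef_pos: [0.4703, 0.1209, 0.1519]
tool_rot: [-0.009, 1.0, -0.0, -0.005]
ft_force: [-12.5, -0.4, 8.5]
grip_width: 0.0003
```

```bash
python3 -m handwheel '[{"dx":-0.1,"dy":0,"dz":0,"ax":0,"ay":0,"az":0},{"dx":-0.1,"dy":0,"dz":0,"ax":0,"ay":0,"az":0}]'; python3 -m handwheel '[{"dx":-0.1,"dy":0,"dz":0,"ax":0,"ay":0,"az":0},{"dx":-0.1,"dy":0,"dz":0,"ax":0,"ay":0,"az":0}]'; python3 -m handwheel '[{"dx":-0.1,"dy":0,"dz":0,"ax":0,"ay":0,"az":0},{"dx":-0.1,"dy":0,"dz":0,"ax":0,"ay":0,"az":0}]'
```

```text
clock: 20.5
eef_pos: [0.4753, 0.121, 0.152]
tool_rot: [-0.009, 1.0, -0.0, -0.005]
ft_force: [-11.8, -0.8, 9.3]
grip_width: 0.0002
clock: 20.7
eef_pos: [0.4805, 0.1211, 0.152]
tool_rot: [-0.009, 1.0, -0.0, -0.004]
ft_force: [-11.6, -1.2, 8.8]
grip_width: 0.0003
clock: 20.9
eef_pos: [0.4859, 0.1212, 0.152]
tool_rot: [-0.009, 1.0, -0.0, -0.004]
ft_force: [-10.6, -0.5, 7.9]
grip_width: 0.0001
```

Run:
```python
from h import *
crop(bot.camera("scene"),215,105,110,110,5,"scene10")
```

```text
(no output)
```

View pics/scene10.png

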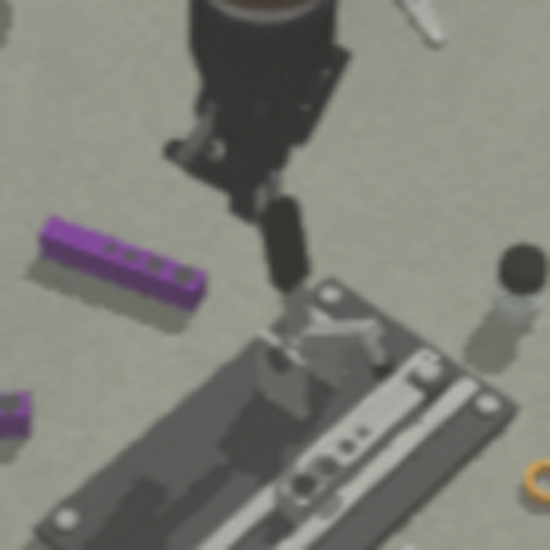

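The handle is following, now about half-way to upright, and the peak force is about 15 N. I'll continue.

```bash
python3 -m handwheel '[{"dx":-0.1,"dy":0,"dz":0,"ax":0,"ay":0,"az":0},{"dx":-0.1,"dy":0,"dz":0,"ax":0,"ay":0,"az":0},{"dx":-0.1,"dy":0,"dz":0,"ax":0,"ay":0,"az":0}]'; python3 -m handwheel '[{"dx":-0.1,"dy":0,"dz":0,"ax":0,"ay":0,"az":0},{"dx":-0.1,"dy":0,"dz":0,"ax":0,"ay":0,"az":0},{"dx":-0.1,"dy":0,"dz":0,"ax":0,"ay":0,"az":0}]'; python3 -m handwheel '[{"dx":-0.1,"dy":0,"dz":0,"ax":0,"ay":0,"az":0},{"dx":-0.1,"dy":0,"dz":0,"ax":0,"ay":0,"az":0},{"dx":-0.1,"dy":0,"dz":0,"ax":0,"ay":0,"az":0}]';python3 -m handwheel '[{"dx":-0.1,"dy":0,"dz":0,"ax":0,"ay":0,"az":0},{"dx":-0.1,"dy":0,"dz":0,"ax":0,"ay":0,"az":0},{"dx":-0.1,"dy":0,"dz":0,"ax":0,"ay":0,"az":0}]'
```

```text
clock: 21.25
eef_pos: [0.4944, 0.1213, 0.1521]
tool_rot: [-0.008, 1.0, -0.0, -0.003]
ft_force: [-8.5, -0.2, 5.4]
grip_width: -0.0003
clock: 21.55
eef_pos: [0.5031, 0.1215, 0.1522]
tool_rot: [-0.008, 1.0, -0.0, -0.002]
ft_force: [-5.3, 0.1, 4.0]
grip_width: 0.0001
clock: 21.85
eef_pos: [0.5125, 0.1217, 0.1523]
tool_rot: [-0.008, 1.0, -0.0, -0.0]
ft_force: [-2.8, -1.3, 1.4]
grip_width: 0.0003
clock: 22.15
eef_pos: [0.5209, 0.122, 0.1523]
tool_rot: [-0.008, 1.0, -0.0, 0.001]
ft_force: [1.1, -0.5, 0.1]
grip_width: 0.0001
```

Run:
```python
from h import *
crop(bot.camera("scene"),215,105,110,110,5,"scene11")
```

```text
(no output)
```

View pics/scene11.png

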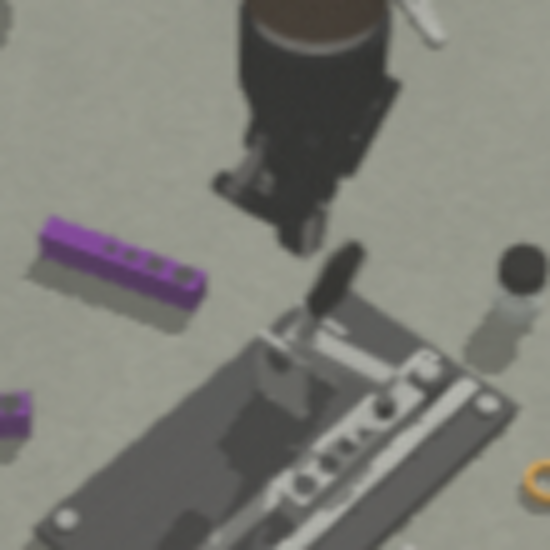

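It has snapped over: the handle leans forward and the foot is down on the block. I'll follow up to contact, then press it home.

```bash
python3 -m handwheel '[{"dx":-0.2,"dy":0,"dz":0,"ax":0,"ay":0,"az":0},{"dx":-0.2,"dy":0,"dz":0,"ax":0,"ay":0,"az":0},{"dx":-0.15,"dy":0,"dz":0,"ax":0,"ay":0,"az":0},{"dx":-0.1,"dy":0,"dz":0,"ax":0,"ay":0,"az":0}]'; python3 -m handwheel '[{"dx":-0.05,"dy":0,"dz":0,"ax":0,"ay":0,"az":0},{"dx":-0.05,"dy":0,"dz":0,"ax":0,"ay":0,"az":0},{"dx":-0.05,"dy":0,"dz":0,"ax":0,"ay":0,"az":0}]'; python3 -m handwheel '[{"dx":-0.05,"dy":0,"dz":0,"ax":0,"ay":0,"az":0},{"dx":-0.05,"dy":0,"dz":0,"ax":0,"ay":0,"az":0}]'
```

```text
clock: 22.6
eef_pos: [0.5367, 0.1222, 0.1522]
tool_rot: [-0.008, 1.0, -0.0, 0.0]
ft_force: [0.2, 0.2, -0.5]
grip_width: 0.0
clock: 22.9
eef_pos: [0.5399, 0.1222, 0.1523]
tool_rot: [-0.008, 1.0, -0.0, -0.0]
ft_force: [-0.2, -0.0, 0.3]
grip_width: 0.0002
clock: 23.1
eef_pos: [0.5425, 0.1223, 0.1523]
tool_rot: [-0.008, 1.0, -0.0, 0.0]
ft_force: [0.7, 0.2, 0.7]
grip_width: -0.0002
```

```bash
python3 -m handwheel '[{"dx":-0.05,"dy":0,"dz":0,"ax":0,"ay":0,"az":0},{"dx":-0.05,"dy":0,"dz":0,"ax":0,"ay":0,"az":0}]';  python3 -m handwheel '[{"dx":-0.05,"dy":0,"dz":0,"ax":0,"ay":0,"az":0}]';  python3 -m handwheel '[{"dx":-0.05,"dy":0,"dz":0,"ax":0,"ay":0,"az":0}]';  python3 -m handwheel '[{"dx":-0.05,"dy":0,"dz":0,"ax":0,"ay":0,"az":0}]'
```

```text
clock: 23.3
eef_pos: [0.545, 0.1223, 0.1523]
tool_rot: [-0.008, 1.0, -0.0, 0.0]
ft_force: [0.9, -0.6, -0.8]
grip_width: 0.0
clock: 23.4
eef_pos: [0.5461, 0.1223, 0.1522]
tool_rot: [-0.008, 1.0, -0.0, -0.0]
ft_force: [-1.4, 0.3, -1.0]
grip_width: -0.0001
clock: 23.5
eef_pos: [0.5469, 0.1223, 0.152]
tool_rot: [-0.008, 1.0, -0.0, -0.001]
ft_force: [-2.3, -0.3, -0.9]
grip_width: 0.0002
clock: 23.6
eef_pos: [0.5478, 0.1223, 0.1518]
tool_rot: [-0.008, 1.0, -0.0, -0.001]
ft_force: [-2.9, 0.1, -1.2]
grip_width: 0.0003
```

```bash
python3 -m handwheel '[{"dx":-0.05,"dy":0,"dz":0,"ax":0,"ay":0,"az":0}]';  python3 -m handwheel '[{"dx":-0.05,"dy":0,"dz":0,"ax":0,"ay":0,"az":0}]';  python3 -m handwheel '[{"dx":-0.05,"dy":0,"dz":0,"ax":0,"ay":0,"az":0}]'; python3 -m handwheel '[{"dx":-0.05,"dy":0,"dz":0,"ax":0,"ay":0,"az":0}]'
```

```text
clock: 23.7
eef_pos: [0.5487, 0.1223, 0.1516]
tool_rot: [-0.008, 1.0, -0.0, -0.001]
ft_force: [-3.9, 0.7, -0.8]
grip_width: 0.0
clock: 23.8
eef_pos: [0.5497, 0.1223, 0.1515]
tool_rot: [-0.008, 1.0, -0.0, -0.002]
ft_force: [-6.1, -0.4, -0.3]
grip_width: -0.0002
clock: 23.9
eef_pos: [0.5506, 0.1223, 0.1514]
tool_rot: [-0.008, 1.0, -0.0, -0.002]
ft_force: [-6.0, 1.1, -1.5]
grip_width: 0.0
clock: 24.0
eef_pos: [0.5509, 0.1223, 0.1512]
tool_rot: [-0.008, 1.0, -0.0, -0.003]
ft_force: [-9.7, 0.2, 1.1]
grip_width: -0.0
```

```bash
python3 -m handwheel '[{"dx":-0.03,"dy":0,"dz":0,"ax":0,"ay":0,"az":0},{"dx":0,"dy":0,"dz":0,"ax":0,"ay":0,"az":0}]'; python3 -m handwheel '[{"dx":-0.01,"dy":0,"dz":0,"ax":0,"ay":0,"az":0},{"dx":0,"dy":0,"dz":0,"ax":0,"ay":0,"az":0},{"dx":0,"dy":0,"dz":0,"ax":0,"ay":0,"az":0},{"dx":0,"dy":0,"dz":0,"ax":0,"ay":0,"az":0},{"dx":0,"dy":0,"dz":0,"ax":0,"ay":0,"az":0}]'
```

```text
clock: 24.2
eef_pos: [0.5509, 0.1223, 0.1512]
tool_rot: [-0.008, 1.0, -0.0, -0.004]
ft_force: [-9.7, -0.1, 1.6]
grip_width: -0.0002
clock: 24.7
eef_pos: [0.551, 0.1223, 0.1512]
tool_rot: [-0.008, 1.0, -0.0, -0.004]
ft_force: [-10.3, 1.0, 2.7]
grip_width: 0.0001
```

The handle has stalled at the rigid stop, x = 0.551, and held 10 N for over half a second. I'll let go by backing straight off, rise, and check.

```bash
python3 -m handwheel '[{"dx":0.1,"dy":0,"dz":0,"ax":0,"ay":0,"az":0},{"dx":0.3,"dy":0,"dz":0,"ax":0,"ay":0,"az":0},{"dx":0.8,"dy":0,"dz":0,"ax":0,"ay":0,"az":0},{"dx":1,"dy":0,"dz":0,"ax":0,"ay":0,"az":0},{"dx":1,"dy":0,"dz":0,"ax":0,"ay":0,"az":0},{"dx":1,"dy":0,"dz":-0.5,"ax":0,"ay":0,"az":0},{"dx":1,"dy":0,"dz":-1,"ax":0,"ay":0,"az":0},{"dx":0.5,"dy":0,"dz":-1,"ax":0,"ay":0,"az":0},{"dx":0,"dy":0,"dz":-1,"ax":0,"ay":0,"az":0},{"dx":0,"dy":0,"dz":-1,"ax":0,"ay":0,"az":0},{"dx":0,"dy":0,"dz":0,"ax":0,"ay":0,"az":0},{"dx":0,"dy":0,"dz":0,"ax":0,"ay":0,"az":0}]'
python3 - <<'E'
from h import *
p=np.load("jig.npy")
def W(P): 
    a,b=np.cos(p[2]),np.sin(p[2]); return np.array([p[0]+a*P[0]-b*P[1],p[1]+b*P[0]+a*P[1],P[2]])
c=bot.camera("scene"); 
pts=[W((-.06+.1*np.sin(q-.5),.03,.057+.1*np.cos(q-.5))) for q in (.93,1.)]
crop(c,230,105,100,100,6,"scene12",proj(c,pts)); cv2.imwrite("pics/sfull.png",cv2.resize(c["img"][:,:,::-1],None,fx=1.5,fy=1.5))
c=bot.camera("top");crop(c,185,145,110,80,7,"top12",proj(c,pts))
E
```

```text
clock: 25.9
eef_pos: [0.4132, 0.1203, 0.2657]
tool_rot: [-0.008, 1.0, 0.0, 0.002]
ft_force: [0.5, 0.6, -0.1]
grip_width: -0.0003
```

View pics/scene12.png

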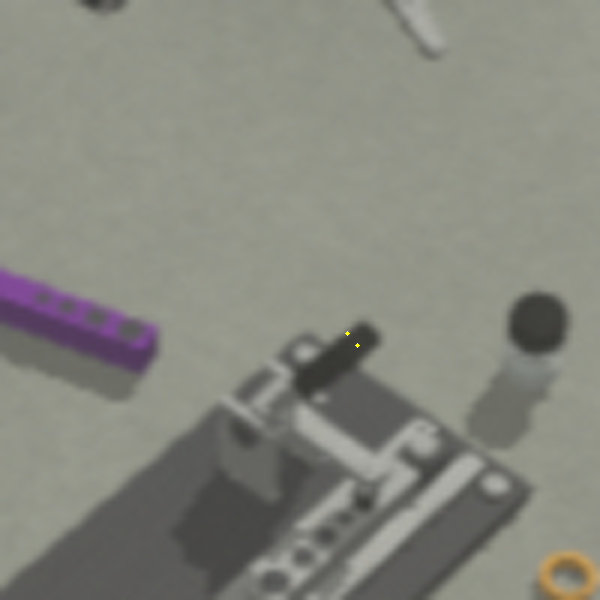

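View pics/top12.png

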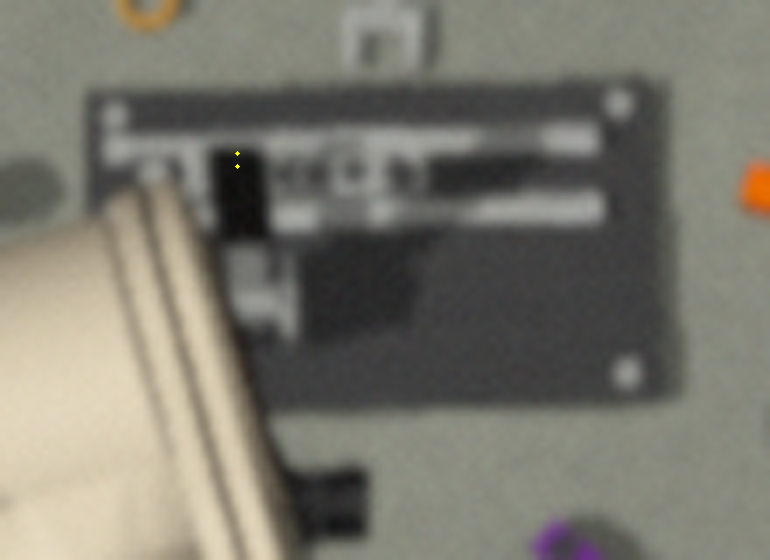

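View pics/sfull.png

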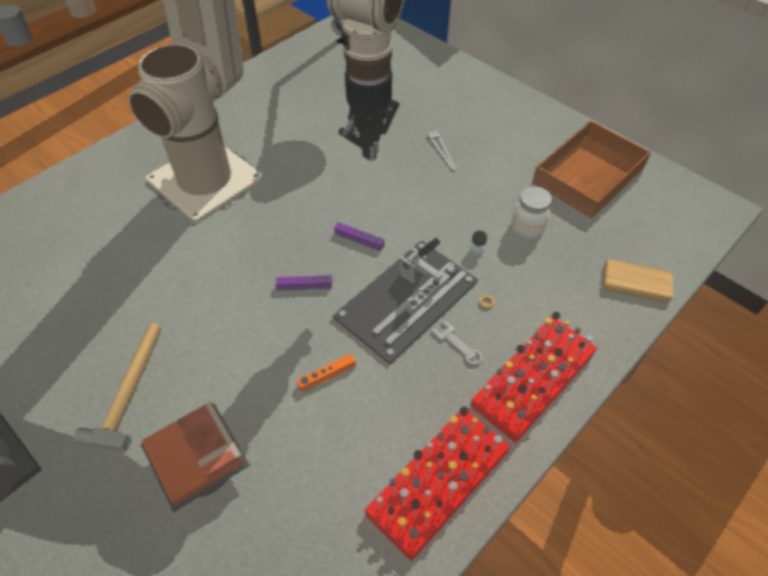

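The handle is fully forward: its top end matches the predicted home pose within the calibration error, and the foot is on the block. The block sits against the stop with no gap showing. The bystanders and the look-alikes are where they were, and the robot touches nothing. I'll hand in.

```bash
python3 -c "
from workcell import bot
bot.job_done(); print(bot.get_obs()['clock'])"
```

```text
the job is handed in; nothing more can be done
the job is handed in; nothing more can be done
```

The block is against the end stop with the clamp snapped on and pressed home. I handed the job in at about 26 s of the 67 s allowed; no verdict came back.

- **Block:** With the clamp open, I slid it about 48 mm along the channel with shut fingers. I then held it against the stop with about 11 N for half a second.
- **Clamp:** I pushed the handle over centre; the highest resultant I read was about 15 N. After it snapped, I pressed it the last 5 mm or so to its rigid stop and held 10 N there for about 0.7 s. Then I backed off.
- **Last checks:** The pictures showed no gap at the stop, the foot on the block and the handle in its home pose within calibration error. The handle's top end was within a few pixels in each view. The other things looked unmoved and nothing touched the robot.
- **What went wrong:**
  - My first rows were refused because they lacked some of the six keys.
  - While turning towards the handle, the last joint came to the end of its range (3.14 rad). That tilted and shifted the tool in free air. I turned the other way and corrected it before touching the handle. The reading was 3.14, so I saw no sign that it went past.
  - The scene camera's calibration disagreed with the top camera's by about 3 mm. I worked from the wrist view and the contact forces instead.

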